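# Vent and open the dispenser reservoir

## Robot

A 7-joint arm with a two-finger parallel gripper is mounted at the origin on the work surface. World frame = base frame: x ahead of the robot, y to its left, z up, the work surface at z = 0. Lengths are in mm, angles in rad, forces in N, time in s.
With the tool pointing down it reaches from about 425 to 950 mm from the base axis. Payload 4.7 kg.
Tool frame: the origin (TCP) lies between the finger pads; the fingertips stand 11 mm ahead of it and the grasp point (between the pads) lies 8 mm behind it; z points along the fingers, y is the direction in which the jaws open and shut (so a half turn about z gives the same grasp; the last joint's range is limited). The gripper opens to 87 mm and grips with 3 to 60 N. Pads are 19 mm wide; open, the fingers measure 117 mm over their backs; the gripper's body (75 mm by 190 mm) begins 51 mm behind the grasp point.
Start: joints at [-1.344, 0.469, -0.049, 1.532, 0.024, 1.141, -0.082], TCP at [170.746, 653.065, 233.573] pointing down, gripper open.
Joint ranges: [-2.59, 2.59], [-0.33, 1.99], [-1.39, 1.29], [0.1, 2.45], [-1.04, 4.18], [0.21, 1.99], [-2.66, 2.66]. Speed limits (rad/s): [2.57, 2.57, 3.14, 3.14, 3.14, 3.14, 3.14].

## Interface

Orientations are given as a unit quaternion [w, x, y, z].
In Python, from station import ctrl, viewer gives the robot as it stands.
- The arm moves only by the tool servo_tool, never from a script. Its argument "steps" is a list of rows, each a list of 3 entries, a list of its own where there are three numbers: the shift along the tool's x, y, z in mm, then the turn about the tool's z in degrees, then the closure, from 0 (fully open) to 1 (shut). In form: [[[x, y, z], roll, hand], ...]. A call has 1 to 20 rows; each row shifts and turns the commanded pose from where the row before left it, along the tool's axes as they then stand; what a row does not reach is not made up. A row lasts 1/8 s, in which the tool goes at most 62.5 mm and 10.7 degrees, less where a joint would pass 70% of its speed; a pose out of reach is approached as far as the arm can. A call with a gripper value outside its range is refused whole. The fingers move at their own pace and stop on an object; "grip_force" is the grip in N (left out, the last holds). Time passes only in rows, so rows that do not move let the fingers close. It gives the time, the measured TCP pose, the force and the opening at its end, in the units of the state.
- ctrl.sense(): the state, without advancing time (a new reading comes with each control period).
- viewer.camera(name): name is "side" or "top"; returns a dict with "frame" (480x640x3 uint8, blue, green, red), "fov_y" (degrees; the focal length in pixels is half the picture's height over the tangent of half this angle, whatever the lens; pixels are square), "cx", "cy" (the principal point, pixels), "world_from_camera" (4x4, takes a point from camera to world coordinates). Camera axes: x right, y up, looking along -z (the intrinsics and any distortion apply to the point x, -y, -z); pixel columns grow to the right and rows downward; lengths in mm; the calibration is good to about 2 mm. A picture is of the moment at which its call begins. There is no depth.
- ctrl.close_job(): hands the job in, once; it reports no verdict.
The state is a dict: "t": time; "joint_positions": joint angles; "qvel": joint speeds; "effort": joint torques, N m; "tool_pos": TCP position; "orientation": TCP orientation; "ft_force": force on the tool from outside, world axes, zero at the start; "moment": the same for the moment, N m; "width": opening from 0.0 (shut) to 1.0 (fully open).
Only numpy, scipy, OpenCV 4.12 (cv2) and the standard library are available. Lean on these libraries where they do the work, as an engineer would, in place of code of your own. Each camera call takes 0.05 s, during which the arm holds its last target.

## Task

Vent the steel reservoir by rolling the knurled thumbwheel on top of the blue controller box until 0 stands in the middle of its window. Then press the reservoir's winged cap down against its spring, turn it anticlockwise, still held down, about a sixth of a turn to unlock it without wrenching it, lift it off and set it down gently, wing up, flat on the floor of the empty compartment of the aluminium tray. Leave the bottle, the white stepped post, the lens barrel and the ring in the tray where they are.

Things in the scene. Friction and masses are not known exactly. Their poses are not given: they have to be found in the camera images.
- reservoir: (sizes in mm) steel pressure pot, 98 diameter, fixed upright on a 115 x 115 x 8 aluminium foot plate. Origin: centre of the underside. Shoulder at z = 100. A black square clamp post (20 x 20, 220 high, taller than the cap) stands on the plate 95 from the axis, 0.49 rad anticlockwise from the reservoir's x axis. Locked, the cap sits with its underside at z = 109 and its x axis along the reservoir's x axis.
- neck (a point): centre of the top of the reservoir's neck, at z = 119 of the reservoir, under the cap. To open, from locked: push the cap straight down 5 to 8 mm (4 least, 9 the stop; spring 7 N plus 0.9 N per mm), keep it down and turn it anticlockwise from above 0.98 rad (free between 0.84 and 1.08, then a stop). The spring then lifts it 6 mm above locked height; it is clear of the neck at 20 mm above.
- cap: black winged press-and-turn cap, loose, about 90 g. Origin: centre of its underside, z up. Ribbed skirt 62 diameter, z 0 to 22; flat top at z = 27; on it an upright wing to grip, 50 long (along x) x 14 thick (along y), z 27 to 55. Three lugs inside the skirt are held up in notches of the neck by the spring.
- controller: blue controller box, 130 (x) x 100 (y) x 70 high, fixed. Origin: centre of the underside, z up. Thumbwheel and window are in its top face; gauge on its -x face.
- wheel_top (a point): highest point of the thumbwheel's rim, at (0, -20, 79) in the controller's frame. Wheel: grey with black ridges, radius 34, 14 wide (along y), axis along the controller's y; 9 of it stand above the box. Spring-mounted: yields up to 5 down when pressed (4.5 N plus 1.5 N per mm); about 1.2 N along the rim rolls it by friction; it stays where left.
- window (a point): middle of the window, at (0, 12, 71) in the controller's frame, with an aluminium frame about 22 x 30; one white digit (10 high, read with its top towards the controller's +x) of a black drum turning with the wheel is seen in it.
- wheel (a joint): turn of the thumbwheel, rad: 0 with the 0 in the middle of the window, 0.628 more for each next digit (1 at 0.628, 2 at 1.257 ...). It grows as the top of the wheel moves along the controller's +x, so rolling the top towards -x brings the digit down. End stops at -0.4 and 6.0: it does not go round.
- tray: aluminium parts tray, fixed, 180 (x) x 100 (y), walls 4 thick and 22 high, floor 4 thick. Origin: centre of the underside. A wall across the middle (at x = 0) makes two compartments of about 84 x 92; the empty one is the +x one, its centre at (+44, 0) in the tray's frame; the -x one holds the ring.
- lens_ring: plain black ring standing flat in the other compartment of the tray: 40 outer and 26 inner diameter, 22 high. Origin: centre of its underside. Leave alone.
- bottle: amber glass solvent bottle with a plain white cap, 54 diameter, 130 high, loose. Origin: centre of its underside. Leave alone.
- gauge_post: white stepped plastic post, loose: foot 56 diameter and 10 high, shaft 22 then 14 diameter, 120 high in all. Origin: centre of its underside. Leave alone.
- lens: black lens barrel standing upright, loose, 52 diameter, 60 high. Origin: centre of its underside. Leave alone.
Mind the look-alikes: they are no part of the job. What is shaped like the cap but green or red is not meant.

How it is judged (in metres and radians):
On the way, in this order (a step that is already met when the one before it is completed fails the run):
1. the thumbwheel stands at 0 (within 0.2 rad) while the cap is still locked on the reservoir (value of joint wheel between -0.2 and 0.2 rad and angle between the x axis of cap and the x axis of reservoir, either way round below 0.25 rad and horizontal distance between cap and reservoir below 0.008 m and z of cap in the frame of reservoir between 0.095 and 0.113 m), for 0.2 s.
2. the cap, pushed down by at least 3.5 mm, is turned past the locking teeth (0.3 to 0.65 rad from locked) (angle between the x axis of cap and the x axis of reservoir, either way round between 0.3 and 0.65 rad and horizontal distance between cap and reservoir below 0.01 m and z of cap in the frame of reservoir between 0.095 and 0.1055 m), for 0.04 s.
3. the cap is turned to unlock (over 0.7 rad) while still on the neck (angle between the x axis of cap and the x axis of reservoir, either way round above 0.7 rad and horizontal distance between cap and reservoir below 0.01 m and z of cap in the frame of reservoir between 0.095 and 0.12 m), for 0.1 s.
At the end, for the whole second after the job is handed in: The thumbwheel stands at 0 within 0.2 rad, and the cap lies at rest and released, wing up (tilt under 0.1 rad), flat on the floor of the empty compartment of the tray (underside within 3 mm of the floor) (value of joint wheel between -0.2 and 0.2 rad and x of cap in the frame of tray between 0.02 and 0.068 m and y of cap in the frame of tray between -0.026 and 0.026 m and z of cap in the frame of tray between 0.001 and 0.0065 m and angle between cap's own z axis and vertical below 0.1 rad and linear speed of cap below 0.02 m/s); the robot touches nothing.
It fails at once if the cap is wrenched against the locked teeth or the stops of the neck, with over 150 N (contact force between cap and reservoir above 150 N).
It fails at once if the cap is dropped: it falls faster than 0.5 m/s out of the fingers, below the reservoir's top (contact force between cap and the fingers below 0.05 N and linear speed of cap above 0.5 m/s and height (world z) of cap below 0.09 m).
It fails at once if the bottle, the white post, the lens barrel or the ring is moved by more than 20 mm or tipped over (distance of any of lens_ring, bottle, gauge_post, lens from where it was at the start of the episode above 0.02 m or angle between any of lens_ring, bottle, gauge_post, lens's own z axis and vertical above 0.5 rad).
It also fails if it takes over 61 s, if anything falls off the work surface, if the arm or the gripper's body presses on something with over 40 N, if the wrist force passes 120 N, or if a joint passes its speed limit or range.

## Working session

There is one attempt and no reset: what is moved stays moved. The work goes in short steps, Python scripts to look and compute and a tool call to move; the robot and the scene stay as the last step left them, time stands still between calls to the robot, and variables do not carry over. Pictures are saved under pics/ and viewed, and the job is handed in when it is done.

Besides the shell and the picture viewer there is one more tool, called after "Request:" by a JSON object that holds its "api" and its "payload". servo_tool: Moves the arm, as the interface text tells. Its arguments: {"type":"object","properties":{"steps":{"type":"array","items":{"type":"array"}},"grip_force":{"type":"number"}},"required":["steps"]}

```bash
mkdir -p pics; ls; python3 - <<'E'
from station import ctrl, viewer
import cv2
s=ctrl.sense()
for k,v in s.items(): print(k,v)
for n in("side","top"):
    c=viewer.camera(n); cv2.imwrite(f"pics/{n}0.png",c["frame"])
    print(n,{k:v for k,v in c.items() if k!="frame"})
E
```

```text
pics
t 0.0
joint_positions [-1.34391675  0.46946352 -0.04856262  1.53370976  0.02413461  1.14103404
 -0.08230519]
qvel [-0.0003353   0.00033958 -0.00075493  0.00060582 -0.00093253 -0.00122665
 -0.00084485]
effort [-3.26530298e-04 -5.07980025e+01 -8.14824924e-02 -2.36150032e+01
 -6.15906855e-02  3.79487104e-02  1.63223526e-04]
tool_pos [170.64244633 652.45632197 232.47776149]
orientation [-6.82384034e-05  1.27535236e-01  9.91833522e-01 -1.01180579e-03]
ft_force [-0.53866567  0.45394467 -0.17811513]
moment [ 0.03934492  0.02667462 -0.03528368]
width 1.001560962333791
side {'fov_y': 45.6752919044545, 'cx': 324.6143714366712, 'cy': 234.79337446160258, 'world_from_camera': array([[ 8.71656293e-01,  3.52217912e-01, -3.40819378e-01,
         1.46938886e+02],
       [-4.89828685e-01,  6.49912398e-01, -5.81103893e-01,
        -7.08459341e+02],
       [ 1.68275394e-02,  6.73465974e-01,  7.39026668e-01,
         9.82235372e+02],
       [ 0.00000000e+00,  0.00000000e+00,  0.00000000e+00,
         1.00000000e+00]])}
top {'fov_y': 42.738869546521315, 'cx': 318.99638381427593, 'cy': 248.2483147292206, 'world_from_camera': array([[ 4.17882432e-03,  9.83103521e-01, -1.83002746e-01,
         3.25627672e+02],
       [-9.99989097e-01,  3.72684280e-03, -2.81365438e-03,
        -3.30888638e+01],
       [-2.08409106e-03,  1.83012508e-01,  9.83108376e-01,
         1.12801287e+03],
       [ 0.00000000e+00,  0.00000000e+00,  0.00000000e+00,
         1.00000000e+00]])}
```

View pics/side0.png

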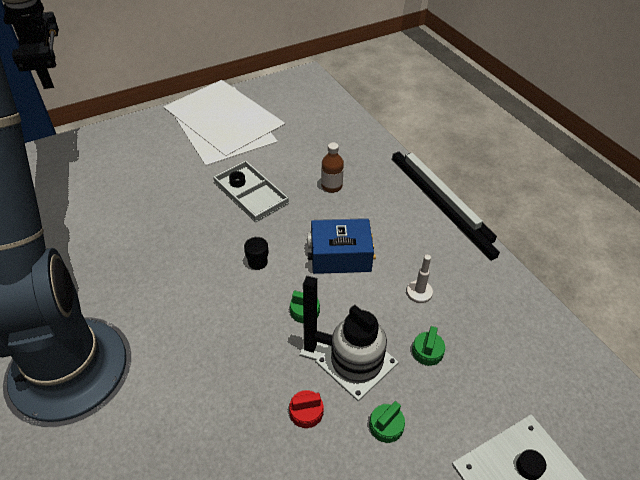

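View pics/top0.png

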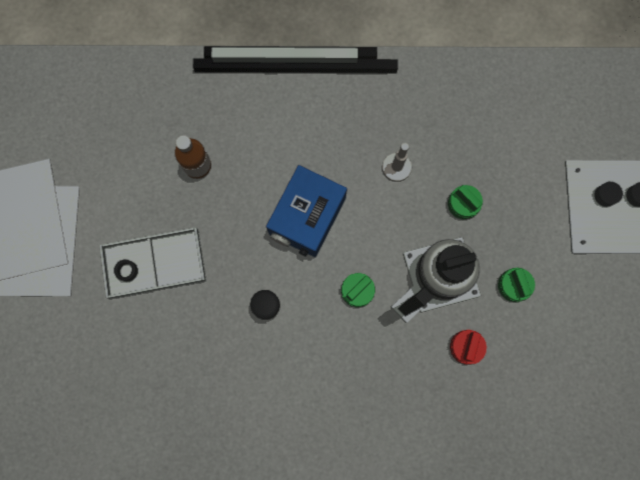

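The black winged cap sits on the reservoir, at top-camera pixel (456,265) and side-camera pixel (361,325). The look-alikes are green caps at top (358,290), (466,201) and (517,284), a red one at (469,347), and plain black discs on the right-hand plate. Only the one on the pot is black and winged. I'll enlarge to confirm and to read the geometry.

```bash
python3 - <<'E'
import cv2
t=cv2.imread("pics/top0.png"); s=cv2.imread("pics/side0.png")
def crop(im,x0,y0,w,h,f,n): cv2.imwrite("pics/"+n,cv2.resize(cv2.convertScaleAbs(im[y0:y0+h,x0:x0+w],alpha=1.6),None,fx=f,fy=f,interpolation=cv2.INTER_CUBIC))
crop(t,370,225,130,100,6,"c_res.png")
crop(t,255,155,100,100,6,"c_ctl.png")
crop(t,95,220,120,85,6,"c_tray.png")
crop(s,290,210,100,80,7,"c_ctls.png")
crop(s,290,270,120,130,4,"c_ress.png")
E
```

```text
(no output)
```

View pics/c_res.png

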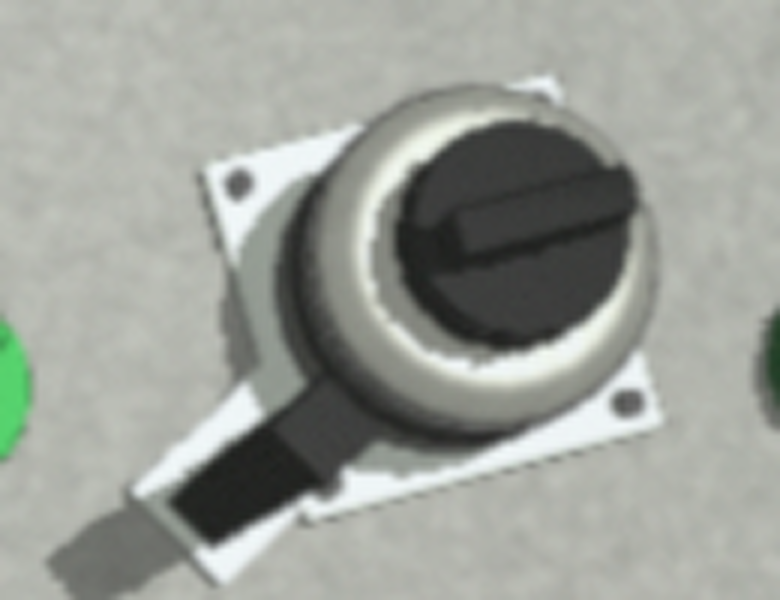

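View pics/c_ctl.png

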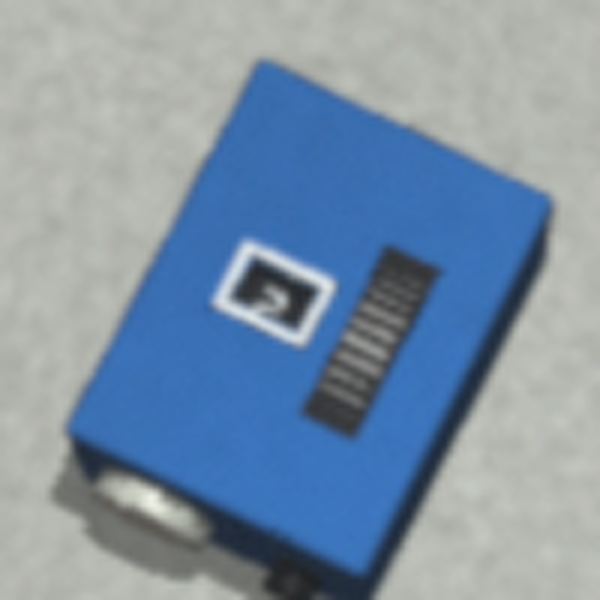

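View pics/c_tray.png

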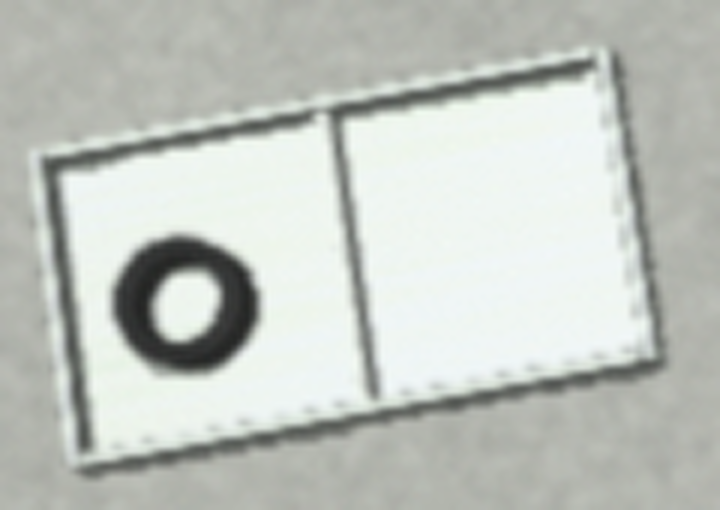

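View pics/c_ctls.png

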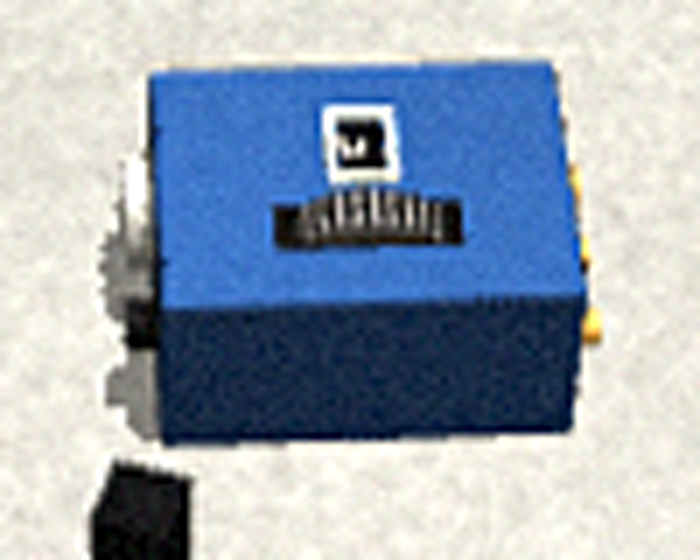

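View pics/c_ress.png

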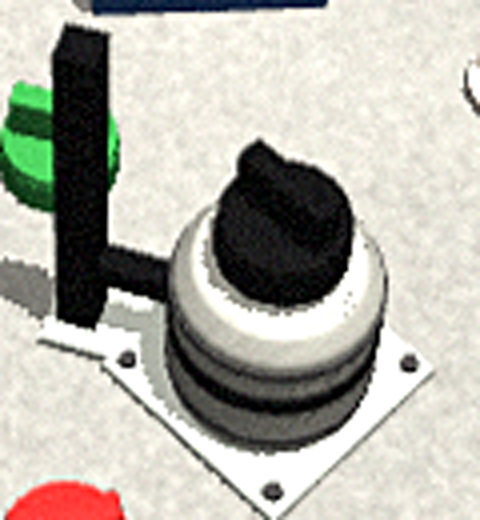

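Confirmed: the cap is black and winged, on the steel pot, with its wing running from (445,264) to (476,256) in the top view. The window shows a digit that looks like 2, sitting low towards -x. Next I'll fit the poses.

```bash
cat > h.py <<'E'
import numpy as np, cv2
from scipy.optimize import least_squares
CAM={'side':(45.6752919044545,324.6143714366712,234.79337446160258,np.array([[ 8.71656293e-01,3.52217912e-01,-3.40819378e-01,1.46938886e+02],[-4.89828685e-01,6.49912398e-01,-5.81103893e-01,-7.08459341e+02],[ 1.68275394e-02,6.73465974e-01,7.39026668e-01,9.82235372e+02],[0,0,0,1]])),
'top':(42.738869546521315,318.99638381427593,248.2483147292206,np.array([[ 4.17882432e-03,9.83103521e-01,-1.83002746e-01,3.25627672e+02],[-9.99989097e-01,3.72684280e-03,-2.81365438e-03,-3.30888638e+01],[-2.08409106e-03,1.83012508e-01,9.83108376e-01,1.12801287e+03],[0,0,0,1]]))}
def proj(n,P):
    fv,cx,cy,T=CAM[n]; f=240/np.tan(np.radians(fv/2))
    p=(np.atleast_2d(P)-T[:3,3])@T[:3,:3]
    return np.c_[cx+f*p[:,0]/-p[:,2], cy-f*p[:,1]/-p[:,2]]
def ray(n,uv,z):
    fv,cx,cy,T=CAM[n]; f=240/np.tan(np.radians(fv/2))
    d=T[:3,:3]@np.array([(uv[0]-cx)/f,-(uv[1]-cy)/f,-1]); o=T[:3,3]
    return o+d*(z-o[2])/d[2]
def W(p,L):
    L=np.atleast_2d(L).astype(float);c,s=np.cos(p[2]),np.sin(p[2])
    return np.c_[p[0]+c*L[:,0]-s*L[:,1],p[1]+s*L[:,0]+c*L[:,1],L[:,2]]
def fit(obs,p0):
    fn=lambda p:np.concatenate([(proj(n,W(p,L))-uv).ravel() for n,L,uv in obs])
    r=least_squares(fn,p0,loss='soft_l1');return r.x,fn(r.x).reshape(-1,2)
E
python3 - <<'E'
from h import *
np.set_printoptions(precision=2,suppress=True)
o=[('top',L,np.array(u)) for L,u in [((-65,50,70),(266.7,226.7)),((65,50,70),(298.8,165)),((65,-50,70),(347,189.2)),((-65,-50,70),(315.8,251.2))]]
o2=[('side',L,np.array(u)) for L,u in [((-65,50,70),(311.4,220.7)),((65,50,70),(368.9,219)),((65,-50,70),(373.6,252.4)),((-65,-50,70),(312.9,254)),((-65,-50,0),(313.3,273.3)),((65,-50,0),(371.7,271.4))]]
for q in(o,o2,o+o2):
    p,r=fit(q,[600,0,-.48]);print('ctl',p);print(r.T)
P=p
h=57.5
# reservoir: plate corners z=8; x axis yaw ~104deg
a=[('top',L,np.array(u)) for L,u in [((h,-h,8),(404.2,253.3)),((-h,h,8),(480,295)),((-h,-h,8),(462.5,238.3)),((h,h,8),(420.8,312))]]
b=[('side',L,np.array(u)) for L,u in [((-h,h,8),(358.75,398.8)),((-h,-h,8),(398.75,363))]]
for q in(a,a+b):
    p,r=fit(q,[500,-200,1.8]);print('res',p);print(r.T)
# tray: top corners z=22 crop/6+(95,220)
c=lambda x,y:np.array((95+x/6,220+y/6))
for sgn in(0,):
    q=[('top',L,u) for L,u in [((-90,50,22),c(35,155)),((90,50,22),c(610,48)),((90,-50,22),c(662,357)),((-90,-50,22),c(78,470))]]
    p,r=fit(q,[500,300,-1.4]);print('tray',p);print(r.T)
E
```

```text
ctl [595.83  -8.75  -0.46]
[[-1.44 -0.01  1.61 -0.01]
 [ 0.51 -0.77 -0.86  1.09]]
ctl [599.57 -10.62  -0.46]
[[-0.41  0.37  0.71 -0.11 -0.56  0.03]
 [-1.09 -0.97 -0.33 -0.08  1.34  1.36]]
ctl [598.05  -9.86  -0.45]
[[-0.63  0.24  2.05  1.01 -1.25 -0.48 -0.02 -0.83 -1.25 -0.67]
 [-0.37 -1.88 -2.39 -0.22 -0.99 -1.03 -0.4   0.02  1.44  1.3 ]]
res [ 486.01 -256.42    1.83]
[[-1.02  1.09  0.02 -0.05]
 [-0.82  1.59 -1.27  0.59]]
res [ 487.63 -257.09    1.84]
[[-0.76  1.51  0.18  0.47 -2.02 -1.13]
 [-1.52  0.54 -2.22 -0.2   1.38 -1.58]]
tray [503.62 273.63  -1.37]
[[-0.44  0.53  0.46 -0.54]
 [-0.27 -0.86  0.39  0.56]]
```

```bash
python3 - <<'E'
import cv2,numpy as np
t=cv2.imread("pics/top0.png"); s=cv2.imread("pics/side0.png")
def crop(im,x0,y0,w,h,f,n,g=.5):
    c=cv2.resize(im[y0:y0+h,x0:x0+w],None,fx=f,fy=f,interpolation=cv2.INTER_CUBIC)
    cv2.imwrite("pics/"+n,(255*(c/255.)**g).astype(np.uint8))
crop(t,430,235,55,50,12,"d_cap.png")
crop(s,330,295,60,60,10,"d_caps.png")
crop(t,284,185,50,50,12,"d_win.png",.8)
crop(s,325,220,40,30,16,"d_wins.png",.8)
E
```

```text
(no output)
```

View pics/d_cap.png

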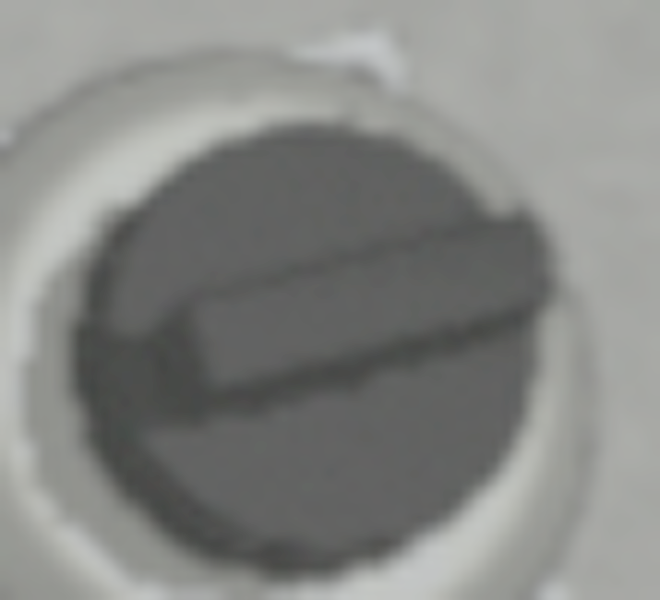

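View pics/d_caps.png

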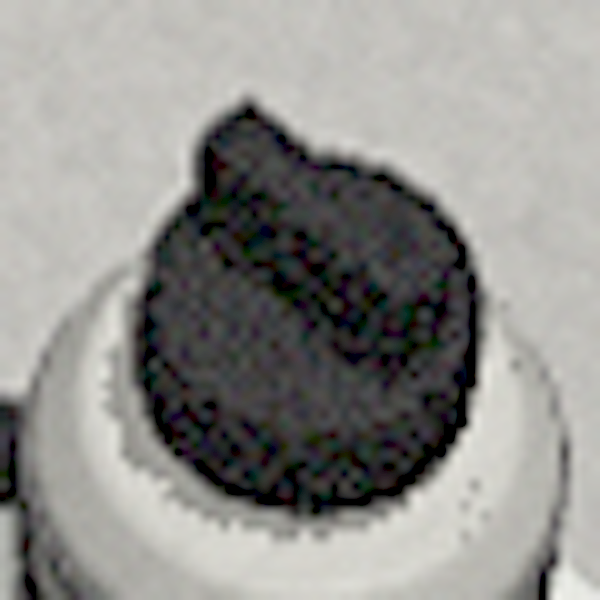

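View pics/d_win.png

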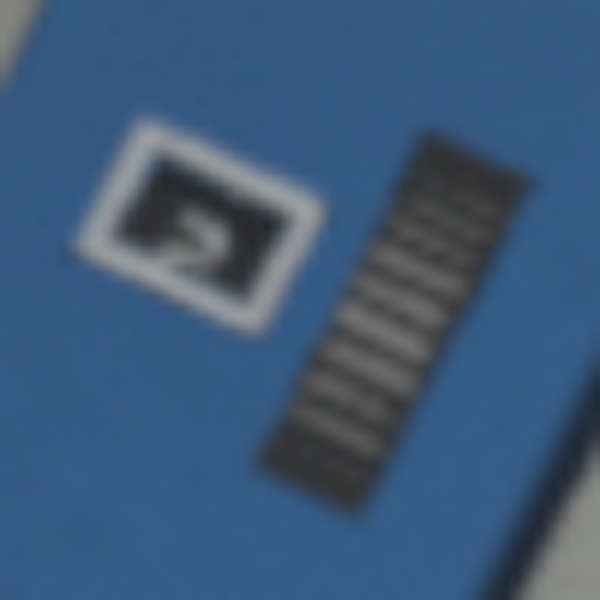

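View pics/d_wins.png

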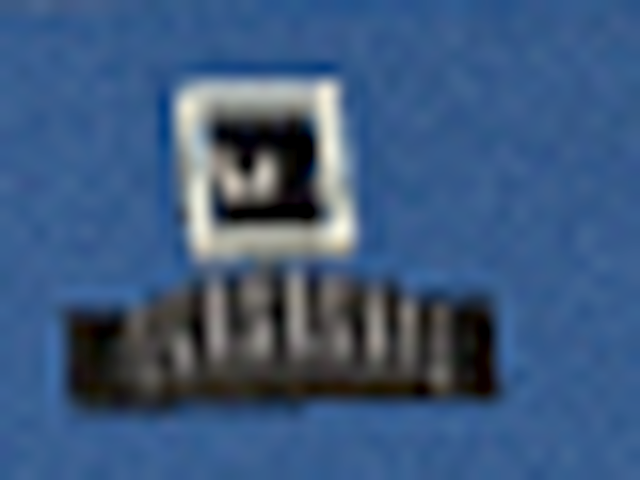

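```bash
python3 - <<'E'
import cv2,numpy as np
t=cv2.imread("pics/top0.png")
M=cv2.getRotationMatrix2D((301,204),26.5,18);M[:,2]+=np.array([300-301,300-204])
c=cv2.warpAffine(t,M,(600,600),flags=cv2.INTER_CUBIC)
cv2.imwrite("pics/d_w2.png",cv2.convertScaleAbs(c,alpha=1.6))
E
```

```text
(no output)
```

View pics/d_w2.png

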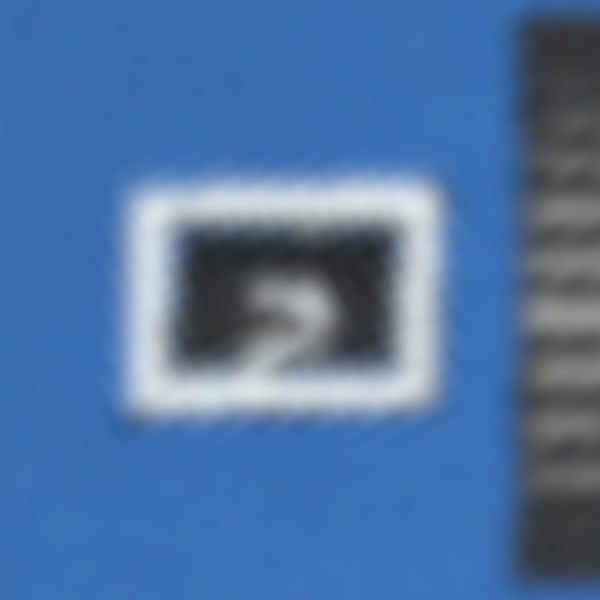

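```bash
python3 - <<'E'
from h import *
np.set_printoptions(precision=1,suppress=True)
print('wheel top',ray('top',(317.1,211.8),75),'side',ray('side',(342.7,241.2),77))
print('win top',ray('top',(284+202/12,185+228/12),71),'side',ray('side',(325+265/16,220+168/16),71))
print('wing top',ray('top',(460.5,260),164),'disc',ray('top',(456.7,262.75),135))
# side: wing top centre, approx ends (250,110)..(455,260) -> mid ; 
print('wing side',ray('side',(330+348/10,295+195/10),164))
for p in([598,-9.8,-.455],): print(W(p,[[0,-20,79],[0,12,71]]))
E
```

```text
wheel top [587.1 -26.5  75. ] side [589.2 -31.1  77. ]
win top [602.2   2.5  71. ] side [605.9   1.5  71. ]
wing top [ 486.9 -255.7  164. ] disc [ 487.2 -256.   135. ]
wing side [ 494.1 -260.4  164. ]
[[589.2 -27.8  79. ]
 [603.3   1.   71. ]]
```

Request:
{"api": "servo_tool", "payload": {"steps": [[[0,0,0],5.8,1],[[0,0,0],5.8,1],[[-48.3,-30.45,5],0,1],[[-48.3,-30.45,5],0,1],[[-48.3,-30.45,5],0,1],[[-48.3,-30.45,5],0,1],[[-48.3,-30.45,5],0,1],[[-48.3,-30.45,5],0,1],[[-48.3,-30.45,5],0,1],[[-48.3,-30.45,5],0,1],[[-48.3,-30.45,5],0,1],[[-48.3,-30.45,5],0,1],[[-48.3,-30.45,5],0,1],[[-48.3,-30.45,5],0,1],[[-48.3,-30.45,5],0,1],[[-48.3,-30.45,5],0,1]], "grip_force": 20}}

```text
t: 2.1
tool_pos: [589.2, -29.8, 163.1]
orientation: [-0.0, 0.227, 0.974, 0.0]
ft_force: [0.9, -0.1, 0.4]
width: 0.004
```

```bash
cat >> h.py <<'E'
def snap(tag,g=.7,boxes={}):
    from station import viewer
    for n in('side','top'):
        f=viewer.camera(n)["frame"];cv2.imwrite(f"pics/{n}_{tag}.png",f)
def crop(src,x0,y0,w,h,f,out,g=.7):
    im=cv2.imread("pics/"+src);c=np.clip(cv2.resize(im[y0:y0+h,x0:x0+w],None,fx=f,fy=f,interpolation=cv2.INTER_CUBIC),0,255)
    cv2.imwrite("pics/"+out,(255*(c/255.)**g).astype(np.uint8))
def st():
    from station import ctrl
    s=ctrl.sense();w,x,y,z=s['orientation']
    jaw=np.degrees(np.arctan2(1-2*(x*x+z*z),2*(x*y-w*z)))
    tz=[2*(x*z+w*y),2*(y*z-w*x),1-2*(x*x+y*y)]
    print('t',round(s['t'],2),'tcp',np.round(s['tool_pos'],1),'jaw',round(jaw,1),'z',np.round(tz,3),'F',np.round(s['ft_force'],1),'M',np.round(s['moment'],2),'w',round(s['width'],3),'q',np.round(s['joint_positions'],2))
E
python3 - <<'E'
from h import *
st();snap('1');st()
crop('side_1.png',240,130,200,150,4,'e1.png');crop('top_1.png',240,120,200,150,4,'e2.png')
E
```

```text
t 2.1 tcp [589.2 -29.8 163.1] jaw 63.8 z [-0.  0. -1.] F [ 0.9 -0.1  0.4] M [ 0.06  0.01 -0.03] w 0.004 q [-0.26  0.41  0.32  1.83 -0.16  0.93  1.24]
t 2.2 tcp [590.3 -36.2 163. ] jaw 63.2 z [ 0.001 -0.005 -1.   ] F [-0.5  0.1 -0.1] M [ 0.    0.03 -0.  ] w 0.006 q [-0.26  0.41  0.33  1.83 -0.16  0.92  1.24]
```

View pics/e1.png

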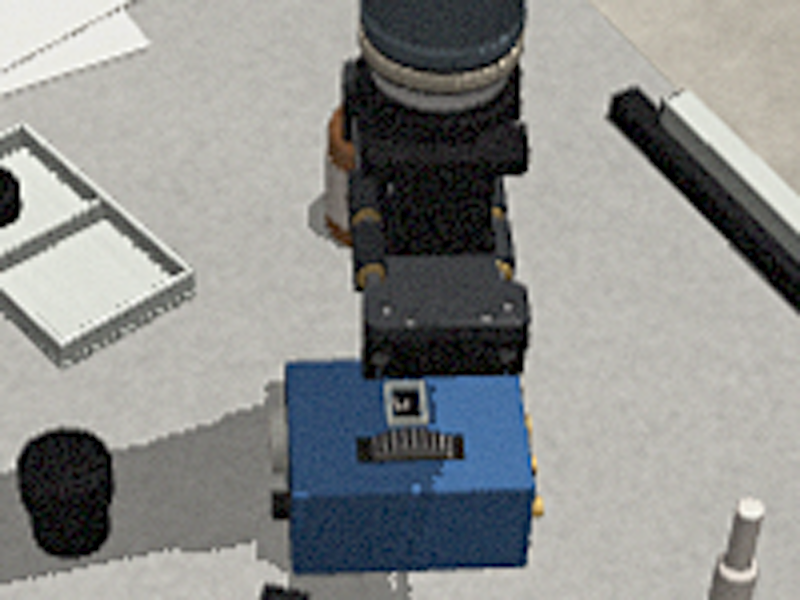

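View pics/e2.png

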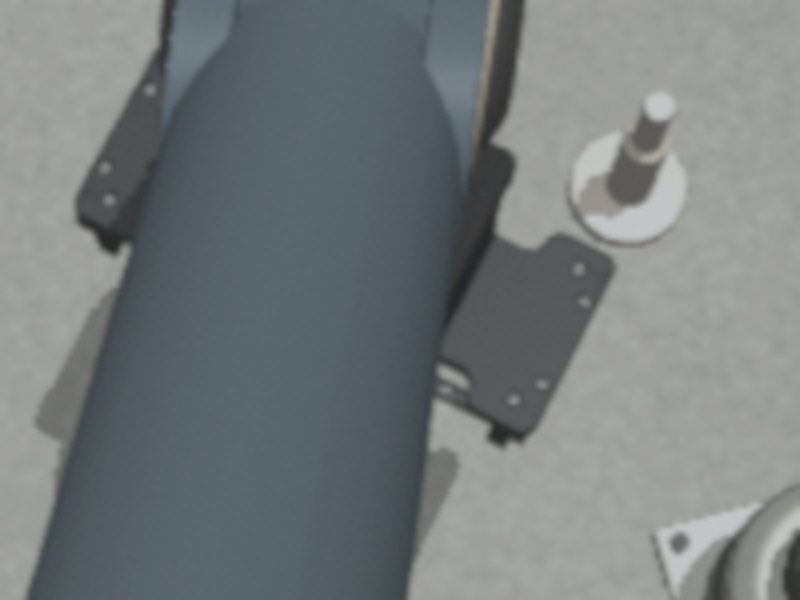

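Request:
{"api": "servo_tool", "payload": {"steps": [[[-10,0,10],0,1],[[0,0,20],0,1],[[0,0,20],0,1],[[0,0,10],0,1],[[0,0,5],0,1],[[0,0,3],0,1],[[0,0,0],0,1],[[0,0,0],0,1]]}}

```text
t: 3.2
tool_pos: [597.9, -32.8, 96.0]
orientation: [0.0, 0.227, 0.974, 0.0]
ft_force: [0.0, -0.1, 0.4]
width: 0.005
```

```bash
python3 -c "
from h import *
st()"
```

```text
t 3.2 tcp [597.9 -32.8  96. ] jaw 63.7 z [ 0.001  0.    -1.   ] F [ 0.  -0.1  0.4] M [-0.03 -0.02 -0.03] w 0.005 q [-0.24  0.51  0.29  1.86 -0.2   0.8   1.28]
```

Request:
{"api": "servo_tool", "payload": {"steps": [[[0,0,3],0,1],[[0,0,2],0,1],[[0,0,2],0,1],[[0,0,0],0,1]]}}

```text
t: 3.7
tool_pos: [597.9, -33.0, 89.0]
orientation: [0.0, 0.227, 0.974, 0.0]
ft_force: [-1.0, -0.7, 5.2]
width: 0.001
```

Request:
{"api": "servo_tool", "payload": {"steps": [[[0,0,1.5],0,1],[[0,0,0],0,1],[[4,0,0],0,1],[[4,0,0],0,1],[[4,0,0],0,1],[[4,0,0],0,1],[[4,0,0],0,1],[[0,0,0],0,1]]}}

```text
t: 4.7
tool_pos: [580.9, -24.7, 88.3]
orientation: [0.002, 0.227, 0.974, 0.0]
ft_force: [-1.4, -0.9, 6.1]
width: 0.003
```

Request:
{"api": "servo_tool", "payload": {"steps": [[[0,0,-10],0,1],[[0,0,-30],0,1],[[0,0,-35],0,1],[[0,0,0],0,1]]}}

```text
t: 5.2
tool_pos: [581.4, -24.0, 164.9]
orientation: [0.003, 0.227, 0.974, 0.001]
ft_force: [0.0, 0.1, -0.5]
width: 0.009
```

```bash
python3 - <<'E'
from h import *
snap('2');st()
crop('side_2.png',320,215,50,40,14,'e3.png')
E
```

```text
t 5.3 tcp [579.3 -23.7 162. ] jaw 63.8 z [-0.  0. -1.] F [-0.1 -0.4 -0.1] M [ 0.02  0.04 -0.02] w 0.006 q [-0.28  0.4   0.32  1.86 -0.16  0.91  1.23]
```

View pics/e3.png

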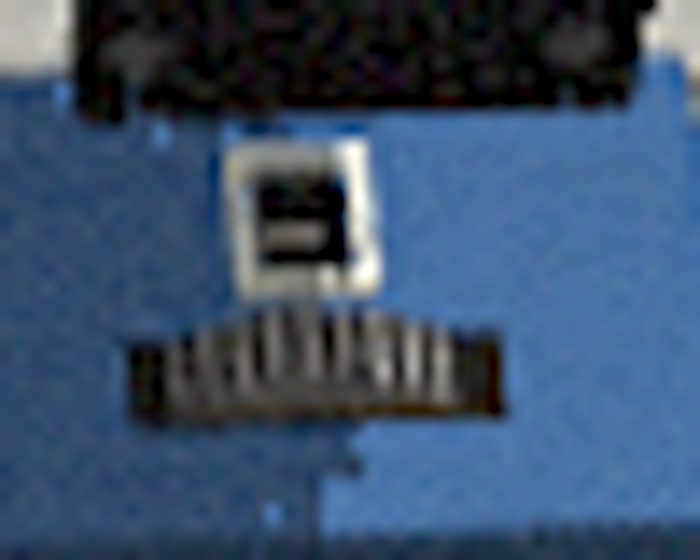

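Request:
{"api": "servo_tool", "payload": {"steps": [[[-10,0,20],0,1],[[-10,0,25],0,1],[[0,0,15],0,1],[[0,0,5],0,1],[[0,0,3],0,1],[[0,0,3],0,1],[[0,0,2],0,1],[[0,0,2],0,1],[[0,0,0],0,1],[[4,0,0],0,1],[[4,0,0],0,1],[[4,0,0],0,1],[[4,0,0],0,1],[[3,0,0],0,1],[[0,0,0],0,1]]}}

```text
t: 7.18
tool_pos: [582.1, -25.1, 88.6]
orientation: [0.002, 0.227, 0.974, 0.0]
ft_force: [-0.4, -1.6, 6.3]
width: 0.008
```

Request:
{"api": "servo_tool", "payload": {"steps": [[[0,0,-10],0,1],[[0,0,-30],0,1],[[0,0,-35],0,1],[[0,0,0],0,1]]}}

```text
t: 7.68
tool_pos: [582.3, -24.5, 165.1]
orientation: [0.003, 0.227, 0.974, 0.001]
ft_force: [0.1, -0.2, -0.3]
width: 0.008
```

```bash
python3 - <<'E'
from h import *
snap('3');st()
crop('side_3.png',320,215,50,40,14,'e4.png')
E
```

```text
t 7.78 tcp [580.2 -24.2 162.1] jaw 63.8 z [-0.  0. -1.] F [-0.4 -0.2 -0.4] M [ 0.02 -0.04 -0.02] w 0.005 q [-0.28  0.4   0.33  1.85 -0.16  0.91  1.23]
```

View pics/e4.png

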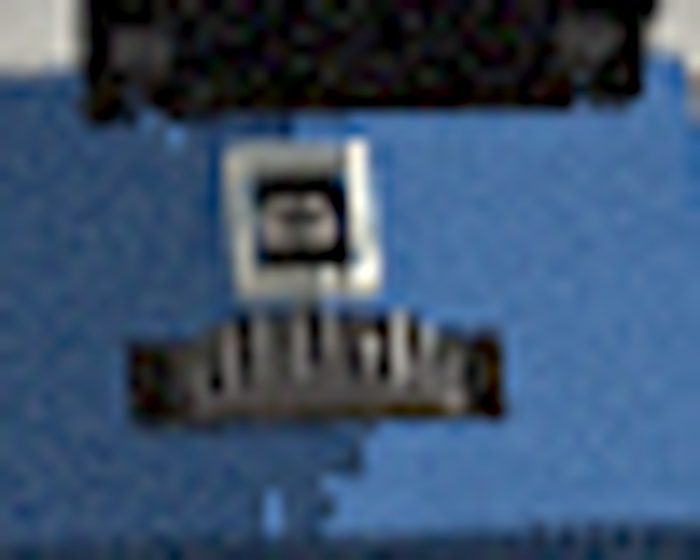

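Request:
{"api": "servo_tool", "payload": {"steps": [[[0,0,-10.6],9.9,0.5],[[0,0,-10.6],9.9,0.5],[[0,0,-10.6],9.9,0.5],[[0,0,-10.6],9.9,0.5],[[0,0,-10.6],9.9,0.5],[[-40,-29,0],0,0.5],[[-40,-29,0],0,0.5],[[-40,-29,0],0,0.5],[[-40,-29,0],0,0.5],[[-25,-19,0],0,0.5],[[-12,-9,0],0,0.5],[[-5.2,-3.9,0],0,0.5],[[0,0,0],0,0.5],[[0,0,0],0,0.5]]}}

```text
t: 9.52
tool_pos: [487.7, -255.4, 214.8]
orientation: [-0.0, 0.613, 0.79, 0.0]
ft_force: [-0.2, -0.3, -0.3]
width: 0.498
```

```bash
python3 - <<'E'
from h import *
st();snap('4')
crop('side_4.png',280,180,160,130,5,'e5.png');crop('top_4.png',250,130,250,190,3.2,'e6.png')
s=[487.5,-256.5]
print(proj('side',[[487.5,-256.5,215-11]]),proj('side',[[487.5,-256.5,164]]))
E
```

```text
t 9.53 tcp [ 487.7 -255.4  214.8] jaw 14.4 z [-0.     0.001 -1.   ] F [-0.2 -0.3 -0.3] M [-0.11  0.02 -0.  ] w 0.498 q [-0.09  0.32  0.62  1.88 -0.22  1.01  0.88]
[[361.88065671 300.77125489]] [[360.37036597 314.39909425]]
```

View pics/e5.png

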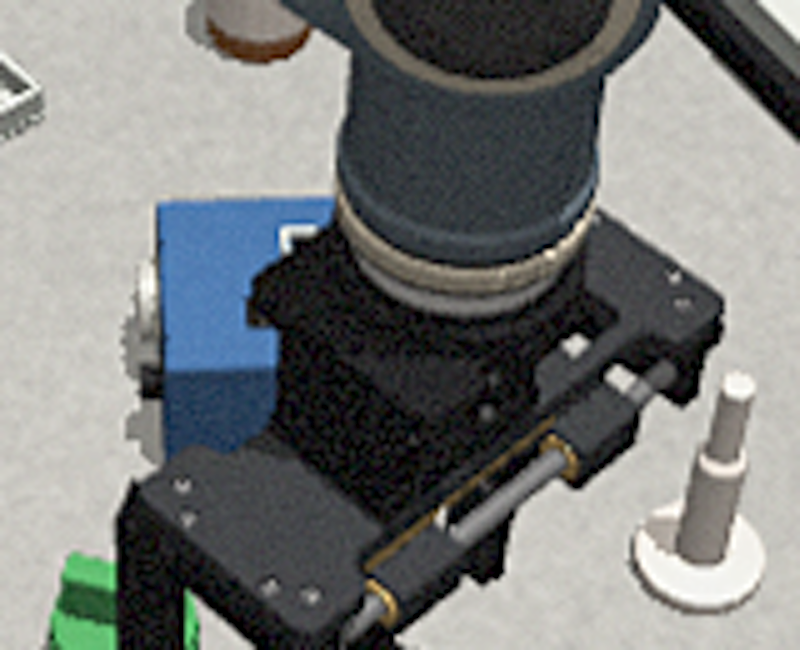

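View pics/e6.png

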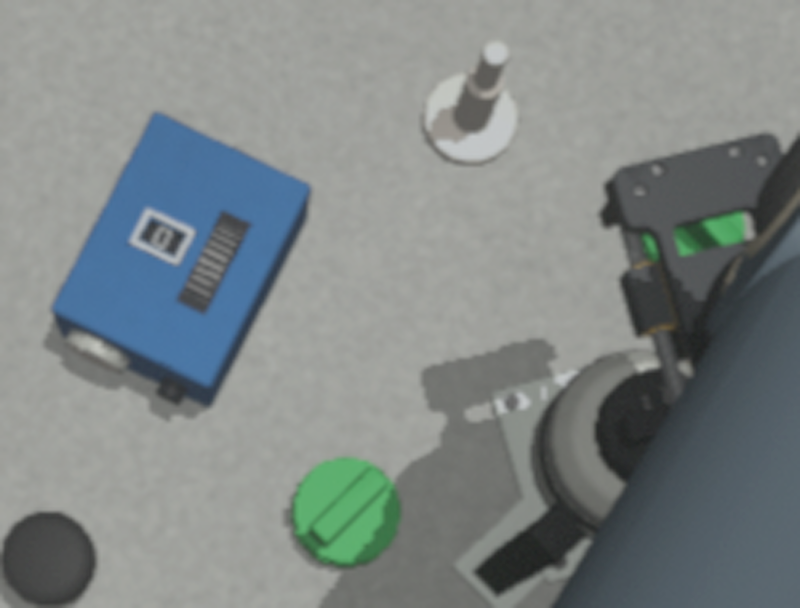

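```bash
python3 - <<'E'
from h import *
th=np.linspace(0,2*np.pi,400)
def ext(n,x,y):
    P=np.vstack([np.c_[x+31*np.cos(th),y+31*np.sin(th),np.full(400,z)] for z in(109,131)]+[np.c_[x+30*np.cos(th),y+30*np.sin(th),np.full(400,135)]])
    q=proj(n,P);return np.r_[q.min(0),q.max(0)]
ot=np.array([430+75/12,235+122/12,475,235+575/12]); os_=np.array([344,0,377.8,346.])
f=lambda p:ext('top',*p)-ot
g=lambda p:(ext('side',*p)-os_)[[0,2,3]]
for k in(f,g,lambda p:np.r_[f(p),g(p)]):
    r=least_squares(k,[487,-256],diff_step=1e-4);print(r.x.round(1),k(r.x).round(2))
E
```

```text
[ 487.3 -257.1] [-0.73 -0.59  0.72  0.58]
[ 491.5 -256.6] [-0.87  0.86 -0.04]
[ 488.9 -257.4] [-0.6  -1.58  0.84 -0.41 -1.87 -0.11  0.94]
```

Request:
{"api": "servo_tool", "payload": {"steps": [[[-0.9,1.3,20],0,0.5],[[0,0,20],0,0.5],[[0,0,12],0,0.5],[[0,0,8],0,0.5],[[0,0,4],0,0.5],[[0,0,1],0,0.5],[[0,0,0],0,0.5]]}}

```text
t: 10.5
tool_pos: [488.7, -257.5, 150.4]
orientation: [0.0, 0.614, 0.789, 0.0]
ft_force: [0.2, 0.6, 0.3]
width: 0.494
```

```bash
python3 - <<'E'
from h import *
st();snap('5')
crop('side_5.png',280,200,160,130,5,'e7.png')
E
```

```text
t 10.5 tcp [ 488.7 -257.5  150.4] jaw 14.2 z [ 0.001 -0.    -1.   ] F [0.2 0.6 0.3] M [-0.1   0.04  0.03] w 0.494 q [-0.05  0.4   0.59  1.94 -0.29  0.88  0.94]
```

View pics/e7.png

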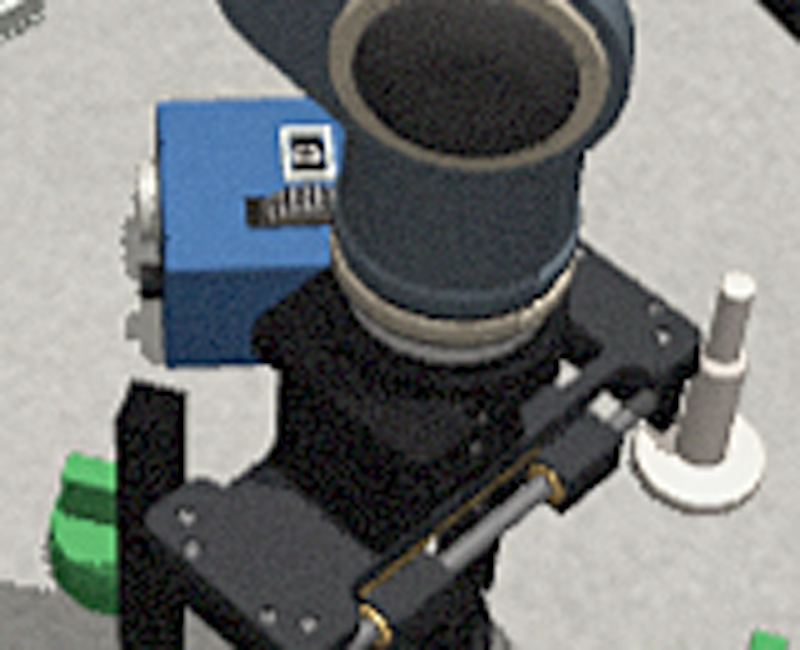

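Request:
{"api": "servo_tool", "payload": {"steps": [[[0,0,0],0,0.8],[[0,0,0],0,0.8],[[0,0,0],0,1],[[0,0,0],0,1],[[0,0,0],0,1],[[0,0,0],0,1]], "grip_force": 5}}

```text
t: 11.35
tool_pos: [489.2, -257.2, 150.1]
orientation: [0.001, 0.614, 0.789, 0.0]
ft_force: [3.8, 0.0, -1.1]
width: 0.162
```

```bash
python3 - <<'E'
from h import *
st()
E
```

```text
t 11.35 tcp [ 489.2 -257.2  150.1] jaw 14.3 z [ 0.001 -0.    -1.   ] F [ 3.8  0.  -1.1] M [ 0.01 -0.77  0.09] w 0.162 q [-0.05  0.4   0.59  1.94 -0.29  0.88  0.94]
```

Request:
{"api": "servo_tool", "payload": {"steps": [[[0,1,0],0,1],[[0,0.5,0],0,1],[[0,0,0],0,1],[[0,0,0],0,1]]}}

```text
t: 11.85
tool_pos: [489.3, -257.1, 150.0]
orientation: [-0.0, 0.614, 0.789, -0.0]
ft_force: [-1.0, -0.1, 2.0]
width: 0.16
```

```bash
python3 - <<'E'
from h import *
st()
E
```

```text
t 11.85 tcp [ 489.3 -257.1  150. ] jaw 14.2 z [-0.001  0.    -1.   ] F [-1.  -0.1  2. ] M [-0.04  0.23  0.08] w 0.16 q [-0.05  0.4   0.59  1.94 -0.29  0.88  0.93]
```

Request:
{"api": "servo_tool", "payload": {"steps": [[[0,0,0],0,1],[[0,0,0],0,1],[[0,0,2],0,1],[[0,0,2],0,1],[[0,0,2],0,1],[[0,0,1.5],0,1],[[0,0,0],0,1],[[0,0,0],0,1]], "grip_force": 40}}

```text
t: 12.85
tool_pos: [489.4, -257.2, 143.5]
orientation: [-0.001, 0.614, 0.789, 0.0]
ft_force: [-3.4, 1.6, 11.2]
width: 0.16
```

```bash
python3 - <<'E'
from h import *
st()
E
```

```text
t 12.85 tcp [ 489.4 -257.2  143.5] jaw 14.2 z [-0.001  0.001 -1.   ] F [-3.4  1.6 11.2] M [0.27 1.07 0.02] w 0.16 q [-0.05  0.41  0.58  1.95 -0.29  0.87  0.94]
```

Request:
{"api": "servo_tool", "payload": {"steps": [[[0,-0.5,0.7],0,1],[[0,0,0],0,1],[[0,0,0],-4,1],[[0,0,0],-4,1]]}}

```text
t: 13.35
tool_pos: [490.2, -257.4, 143.3]
orientation: [0.001, 0.557, 0.831, 0.001]
ft_force: [-2.6, 1.0, 11.5]
width: 0.158
```

```bash
python3 - <<'E'
from h import *
st()
E
```

```text
t 13.35 tcp [ 490.2 -257.4  143.3] jaw 22.4 z [ 0.002  0.    -1.   ] F [-2.6  1.  11.5] M [ 0.28  0.56 -0.07] w 0.158 q [-0.02  0.41  0.55  1.94 -0.28  0.86  1.07]
```

Request:
{"api": "servo_tool", "payload": {"steps": [[[0,0,0],-5,1],[[0,0,0],-5,1],[[0,0,0],-5,1],[[0,0,0],-5,1]]}}

```text
t: 13.85
tool_pos: [491.5, -257.4, 143.7]
orientation: [0.002, 0.404, 0.915, 0.001]
ft_force: [-0.8, 2.7, 12.7]
width: 0.161
```

```bash
python3 - <<'E'
from h import *
st()
E
```

```text
t 13.85 tcp [ 491.5 -257.4  143.7] jaw 42.4 z [ 0.005 -0.001 -1.   ] F [-0.8  2.7 12.7] M [ 0.42  0.16 -0.12] w 0.161 q [ 0.05  0.39  0.46  1.94 -0.23  0.86  1.37]
```

Request:
{"api": "servo_tool", "payload": {"steps": [[[0,0,0],-5,1],[[0,0,0],-5,1],[[0,0,0],-5,1],[[0,0,0],-5,1],[[0,0,0],-5,1],[[0,0,0],-3,1],[[0,0,0],0,1],[[0,0,0],0,1]]}}

```text
t: 14.85
tool_pos: [491.8, -256.9, 143.8]
orientation: [0.003, 0.171, 0.985, 0.0]
ft_force: [-0.2, 2.2, 12.0]
width: 0.157
```

```bash
python3 - <<'E'
from h import *
st();snap('6')
crop('side_6.png',280,200,160,140,5,'e8.png')
E
```

```text
t 14.85 tcp [ 491.8 -256.9  143.8] jaw 70.3 z [ 0.005 -0.    -1.   ] F [-0.2  2.2 12. ] M [0.54 0.07 0.01] w 0.157 q [ 0.13  0.38  0.34  1.93 -0.17  0.85  1.8 ]
```

View pics/e8.png

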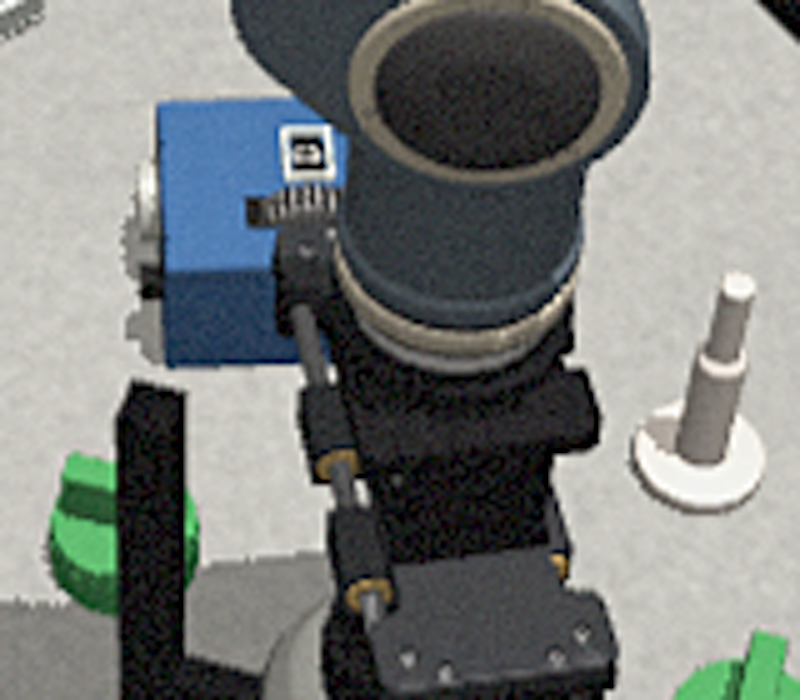

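Request:
{"api": "servo_tool", "payload": {"steps": [[[0,0,-2],0,1],[[0,0,-3],0,1],[[0,0,-3],0,1],[[0,0,-3],0,1],[[0,0,-3],0,1],[[0,0,-2],0,1],[[0,0,0],0,1]]}}

```text
t: 15.82
tool_pos: [489.1, -256.7, 157.3]
orientation: [-0.0, 0.172, 0.985, 0.0]
ft_force: [2.0, 0.8, -0.8]
width: 0.159
```

```bash
python3 - <<'E'
from h import *
st()
E
```

```text
t 15.82 tcp [ 489.1 -256.7  157.3] jaw 70.2 z [-0.001  0.001 -1.   ] F [ 2.   0.8 -0.8] M [ 0.19 -0.54 -0.02] w 0.159 q [ 0.13  0.36  0.35  1.92 -0.16  0.88  1.79]
```

Request:
{"api": "servo_tool", "payload": {"steps": [[[0,0,-5],0,1],[[0,0,-8],0,1],[[0,0,-10],0,1],[[0,0,-10],0,1],[[0,0,-8],0,1],[[0,0,-4],0,1]]}}

```text
t: 16.58
tool_pos: [489.6, -257.2, 203.6]
orientation: [0.0, 0.172, 0.985, -0.0]
ft_force: [-0.2, -0.6, -0.9]
width: 0.161
```

```bash
python3 - <<'E'
from h import *
st()
crop('side0.png',205,140,150,90,5,'e9.png')
for n,uv in(('top',(199,168)),('side',(332,184))): print('bottle base',ray(n,uv,0).round(0))
snap('7');crop('side_7.png',280,200,160,140,5,'e10.png')
E
```

```text
t 16.57 tcp [ 489.6 -257.2  203.6] jaw 70.2 z [ 0.001 -0.    -1.   ] F [-0.2 -0.6 -0.9] M [-0.02 -0.02 -0.02] w 0.161 q [ 0.11  0.31  0.37  1.88 -0.13  0.98  1.76]
bottle base [691. 201.   0.]
bottle base [702. 207.  -0.]
```

View pics/e9.png

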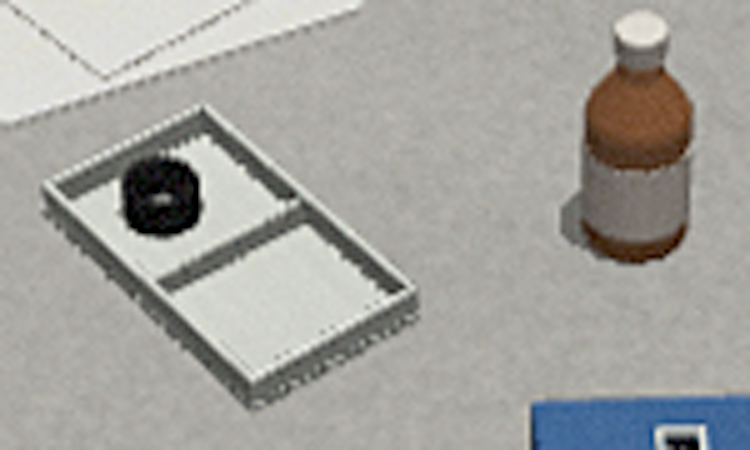

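View pics/e10.png

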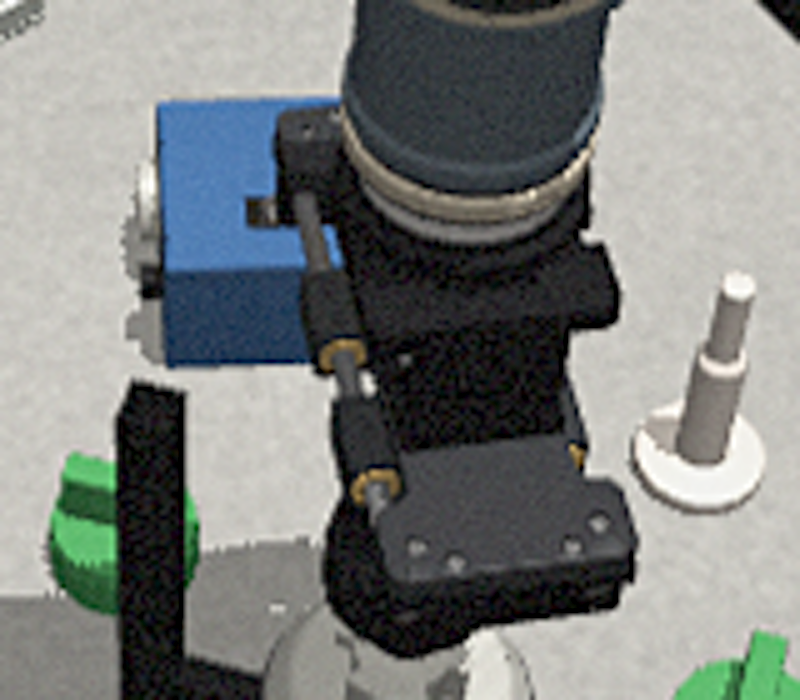

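```bash
python3 - <<'E'
from h import *
c=lambda x,y:np.array((95+x/6,220+y/6)); d=lambda x,y:np.array((205+x/5,140+y/5))
a=[('top',L,u) for L,u in [((-90,50,22),c(35,155)),((90,50,22),c(610,48)),((90,-50,22),c(662,357)),((-90,-50,22),c(78,470))]]
b=[('side',L,u) for L,u in [((-90,50,22),d(203,105)),((90,50,22),d(417,290)),((90,-50,22),d(250,384)),((-90,-50,22),d(42,187))]]
for q in(a,b,a+b):
    p,r=fit(q,[500,270,-1.39]);print(p.round(3),abs(r).max().round(2),W(p,[44,0,4]).round(1))
E
```

```text
[503.618 273.627  -1.373] 0.86 [[512.2 230.5   4. ]]
[505.858 270.989  -1.377] 0.62 [[514.3 227.8   4. ]]
[504.477 272.89   -1.373] 1.49 [[513.1 229.7   4. ]]
```

Request:
{"api": "servo_tool", "payload": {"steps": [[[5.8,19.1,0],0,1],[[13.1,43,0],0,1],[[14.6,47.8,0],0,1],[[14.6,47.8,0],0,1],[[14.6,47.8,0],0,1],[[14.6,47.8,0],0,1],[[14.6,47.8,0],0,1],[[14.6,47.8,0],0,1],[[13.1,43,0],0,1],[[10.2,33.5,0],0,1],[[5.8,19.1,10],0,1],[[3.5,11.5,10],0,1],[[1.8,5.7,10],0,1],[[1.1,3.4,10],0,1],[[0,0,10],0,1],[[0,0,0],0,1],[[0,0,0],0,1]]}}

```text
t: 18.8
tool_pos: [513.2, 228.3, 153.1]
orientation: [0.0, 0.172, 0.985, 0.0]
ft_force: [0.5, -0.3, -0.8]
width: 0.159
```

```bash
python3 - <<'E'
from h import *
st();snap('8');crop('side_8.png',190,90,160,140,5,'f1.png');crop('top_8.png',60,180,200,150,4,'f2.png')
E
```

```text
t 18.8 tcp [513.2 228.3 153.1] jaw 70.2 z [ 0.  0. -1.] F [ 0.5 -0.3 -0.8] M [-0.07  0.01 -0.04] w 0.159 q [-0.59  0.37  0.12  1.9  -0.05  0.88  0.78]
```

View pics/f1.png

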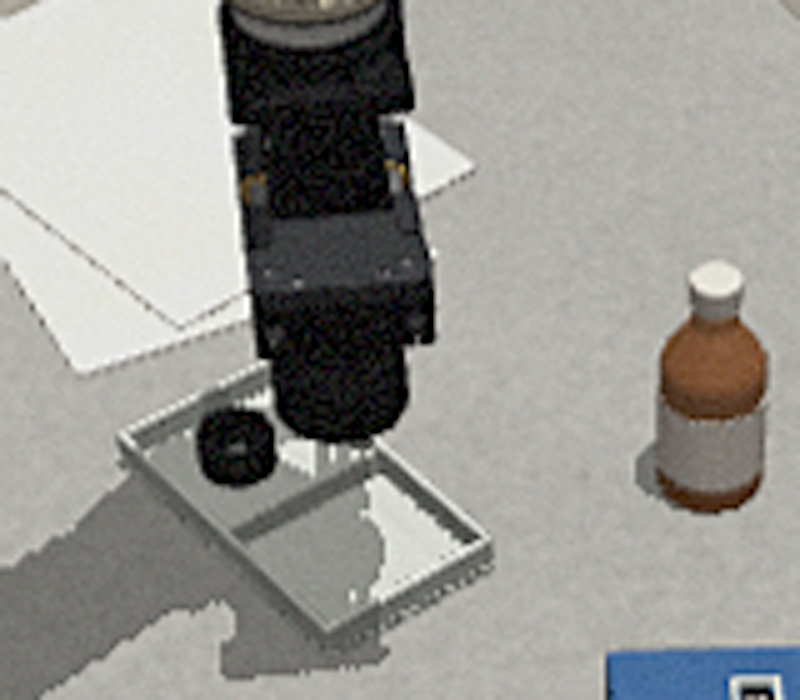

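View pics/f2.png

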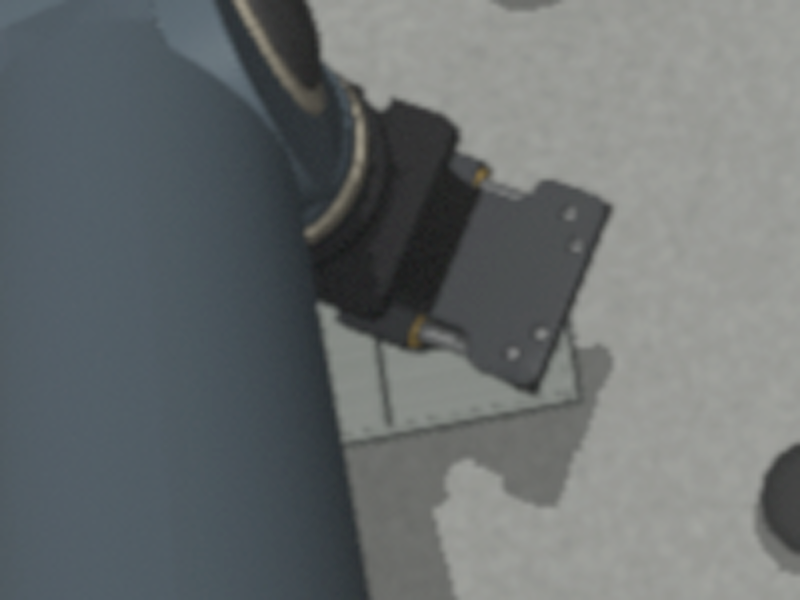

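```bash
python3 - <<'E'
from h import *
th=np.linspace(0,6.283,200)
q=proj('side',np.c_[513+31*np.cos(th),228.5+31*np.sin(th),np.full(200,112.)]);print(q.min(0),q.max(0))
E
```

```text
[243.9731819  160.11084028] [271.01917282 177.92020643]
```

Request:
{"api": "servo_tool", "payload": {"steps": [[[0,0,15],0,1],[[0,0,25],0,1],[[0,0,20],0,1],[[0,0,15],0,1],[[0,0,8],0,1],[[0,0,4],0,1],[[0,0,0],0,1],[[0,0,0],0,1]]}}

```text
t: 19.9
tool_pos: [513.4, 228.8, 66.4]
orientation: [0.0, 0.172, 0.985, 0.0]
ft_force: [-0.6, 0.2, -0.9]
width: 0.157
```

```bash
python3 - <<'E'
from h import *
st();snap('9');crop('side_9.png',190,110,160,140,5,'f3.png')
E
```

```text
t 19.9 tcp [513.4 228.8  66.4] jaw 70.2 z [ 0.001  0.001 -1.   ] F [-0.6  0.2 -0.9] M [-0.04  0.02 -0.  ] w 0.157 q [-0.57  0.49  0.1   1.96 -0.07  0.7   0.8 ]
```

View pics/f3.png

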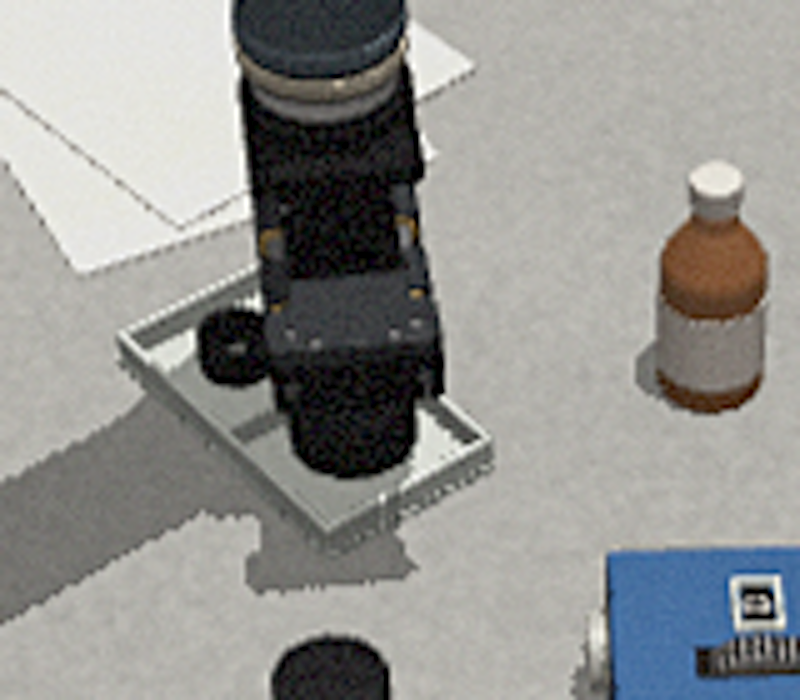

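Request:
{"api": "servo_tool", "payload": {"steps": [[[0,0,7],0,1],[[0,0,6],0,1],[[0,0,3],0,1],[[0,0,2],0,1],[[0,0,1],0,1],[[0,0,0],0,1],[[0,0,0],0,1]]}}

```text
t: 20.88
tool_pos: [513.0, 228.7, 47.0]
orientation: [0.0, 0.172, 0.985, 0.0]
ft_force: [1.0, 0.3, -1.2]
width: 0.153
```

Request:
{"api": "servo_tool", "payload": {"steps": [[[0,0,1],0,1],[[0,0,0],0,1]]}}

```text
t: 21.12
tool_pos: [512.9, 228.6, 45.8]
orientation: [-0.0, 0.172, 0.985, 0.0]
ft_force: [0.4, -0.8, -1.4]
width: 0.157
```

Request:
{"api": "servo_tool", "payload": {"steps": [[[0,0,1],0,1],[[0,0,0],0,1],[[0,0,0.5],0,1],[[0,0,0],0,1]]}}

```text
t: 21.62
tool_pos: [513.1, 228.7, 45.0]
orientation: [0.0, 0.172, 0.985, 0.0]
ft_force: [-1.5, -0.8, 5.3]
width: 0.155
```

Request:
{"api": "servo_tool", "payload": {"steps": [[[0,0,-0.3],0,0.8],[[0,0,0],0,0.7],[[0,0,0],0,0.55],[[0,0,0],0,0.5],[[0,0,0],0,0.5]], "grip_force": 10}}

```text
t: 22.25
tool_pos: [512.9, 228.7, 44.6]
orientation: [-0.0, 0.172, 0.985, 0.0]
ft_force: [0.6, -0.2, 0.3]
width: 0.482
```

Request:
{"api": "servo_tool", "payload": {"steps": [[[0,0,-5],0,0.5],[[0,0,-10],0,0.5],[[0,0,-30],0,0.5],[[0,0,-40],0,0.5],[[0,0,-50],0,0.5],[[-30,-20,-40],0,0.5],[[-50,-20,0],0,0.5],[[-50,-30,0],0,0.5],[[-50,-30,0],0,0.5],[[-30,-20,0],0,0.5],[[0,0,0],0,0.5],[[0,0,0],0,0.5]]}}

```text
t: 23.75
tool_pos: [669.5, 45.8, 219.9]
orientation: [-0.0, 0.171, 0.985, 0.001]
ft_force: [0.0, 1.1, 0.4]
width: 0.5
```

```bash
python3 - <<'E'
from h import *
st();snap('a');crop('side_a.png',190,120,200,150,4,'f4.png');crop('top_a.png',80,150,270,180,3,'f5.png')
E
```

```text
t 23.75 tcp [669.5  45.8 219.9] jaw 70.3 z [-0.     0.001 -1.   ] F [0.  1.1 0.4] M [-0.02  0.04 -0.03] w 0.5 q [-0.27  0.47  0.2   1.57 -0.1   1.11  1.18]
```

View pics/f4.png

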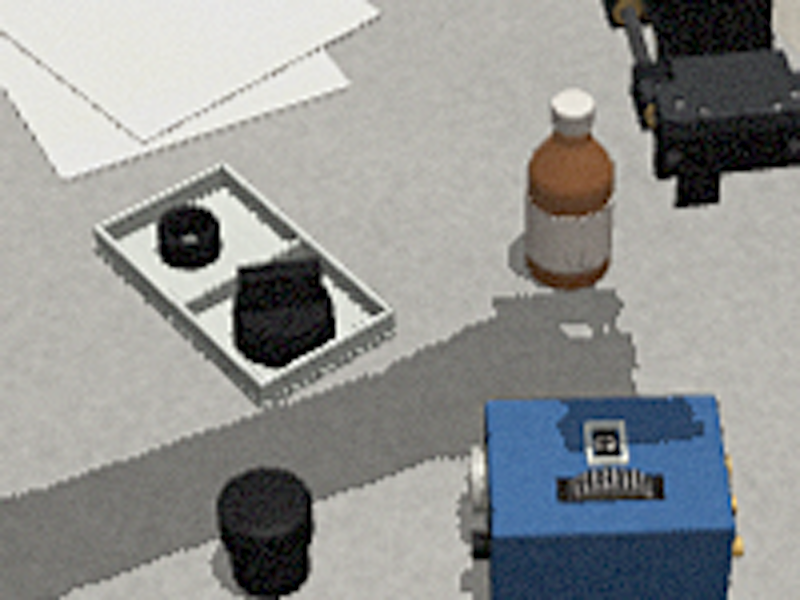

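View pics/f5.png

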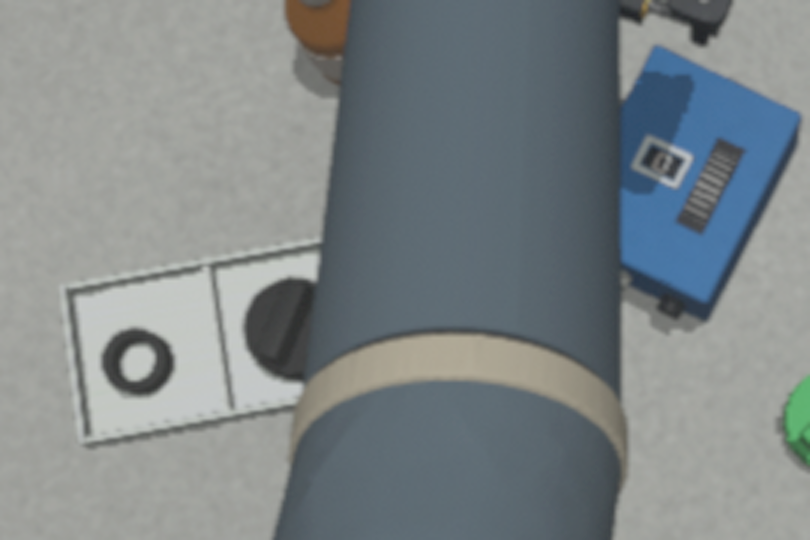

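The cap stands wing up inside the empty compartment, around side-view crop pixel (285,310). The window still shows 0, and the bottle, ring and lens look undisturbed. The arm is clear, so I'm handing in.

```bash
python3 -c "
from station import ctrl
print(ctrl.close_job())"
```

```text
the job is handed in; nothing more can be done
None
```

I finished the job and handed it in at about 24 s of the 61 s allowed; no verdict was given.

- **Thumbwheel:** the window read 2 at the start. Two pressed strokes along the rim, of 20 and 19 mm, brought 0 to the middle of the window. Both cameras showed this before I touched the cap. The last pictures still showed 0.
- **Cap:** I gripped the wing, pressed it down about 7 mm (11–13 N) and turned it 56° anticlockwise. The turning moment stayed below about 0.15 N m, so it was not wrenched. It then lifted off freely.
- **Placing:** I carried it to the tray and lowered it until contact at about 5 N, with the tool at the height expected for the cap flat on the floor. After release, the side view showed it wing up inside the empty compartment. In the top view the arm hid its right half, and what could be seen agreed.
- **Other items:** the ring, bottle and lens barrel looked undisturbed in the last pictures. The white post was not in those last crops, but it looked unmoved in the pictures taken over the reservoir, and the arm did not go near it afterwards.
- **Disagreement:** the two cameras differed by about 4 mm on the controller and the cap. I used a position in between and centred the jaws on the wing by the side force they felt.

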